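# Set the smallest tin on the sensor post so it holds the pin down

## Task

The tin-present sensor at this packing bench needs its tin: pick up the smallest of the three round cream tins and set it down upright and centred on the post that has a spring pin sticking up from its head, not on the plain post, so that the weight of the tin alone keeps the pin fully pressed. Lower it onto the post rather than letting it drop.

Things in the scene. Friction and masses are not known exactly. Their poses are not given: they have to be found in the camera images.
- tin_small: smallest of three closed round cream tins in a row along y, lid up (dark lid, pale base): 58 mm across, 22 mm high, about 0.12 kg. Origin at the centre of its underside, z up. The others, same shape, are 68 mm across by 24 high and 78 by 30; centres at least 95 mm apart, so there is most room for fingers on its near and far sides (x). Which stands where varies.
- sensor_seat (a point): centre of the flat top of the sensor post, 40 mm above the bench. A metal pedestal fixed to the bench: round head 48 mm across, 7 mm thick, on a thin column; foot disc 64 mm across, 6 mm thick. A steel pin 10 mm across stands 6 mm proud at the head's centre; pressed, it goes flush and the tin rests flat on the head.
- plain_seat (a point): centre of the flat top of the plain post, the same post but with no pin: not the one to use. 40 mm above the bench, at least 120 mm to the left or right of the sensor post; a thread spool 34 mm across, 45 mm high stands between them. Tall bottles (about 0.3 m) stand on the bench to the right of all tins and posts: swing round or over them.
- sense_pin (a joint): travel of the sensing pin in m: 0 free (6 mm proud), 0.006 fully pressed (flush with the head). A light spring, under 0.4 N at full travel: the tin's weight holds it down.

How it is judged:
At the end, for the whole second after the job is handed in: The smallest tin rests upright (within 7 degrees) and still on the head of the sensor post, its centre within 13 mm of the post's, its underside within 3 mm of the head, and the pin is held pressed by at least 4.5 of its 6 mm (horizontal distance between tin_small and sensor_seat below 0.013 m and z of tin_small in the frame of sensor_seat below 0.003 m and value of joint sense_pin above 0.0045 m and angle between tin_small's own z axis and vertical below 0.12 rad and linear speed of tin_small below 0.02 m/s); the robot touches nothing.
It fails at once if the smallest tin is dropped: it falls faster than 0.6 m/s out of the fingers (linear speed of tin_small above 0.6 m/s and contact force between the fingers and tin_small below 0.05 N).
It also fails if it takes over 38 s, if anything falls off the work surface, if the arm or the gripper's body presses on something with over 40 N, if the wrist force passes 120 N, or if a joint passes its speed limit or range.

## Robot

A 7-joint arm with a two-finger parallel gripper is mounted at the origin on a cart in front of the work surface, level with it; the furniture and walls round the work are solid. World frame = base frame: x ahead of the robot, y to its left, z up, the work surface at z = 0. Lengths are in m, angles in rad, forces in N, time in s.
With the tool pointing down it reaches from about 0.425 to 0.975 m from the base axis. Payload 16.7 kg.
Tool frame: the origin (TCP) lies between the finger pads; the fingertips stand 11 mm ahead of it and the grasp point (between the pads) lies 8 mm behind it; z points along the fingers, y is the line along which they close (so a half turn about z gives the same grasp; the last joint's range is limited). The gripper opens to 85 mm and grips with 20 to 120 N. Pads are 22 mm wide; open, the fingers measure 114 mm over their backs; the gripper's body (76 mm by 85 mm) begins 54 mm behind the grasp point. The pads swing forward as they close: fully open they stand 13 mm farther back than shut.
Start: joints at [1.073, 0.426, 0.074, 1.606, -0.034, 1.111, -0.067], TCP at [0.231, -0.634, 0.242] pointing down, gripper open.
Joint ranges: [-2.85, 2.85], [-0.5, 2.14], [-1.23, 1.37], [0.21, 2.46], [-1.02, 4.16], [0.16, 2.05], [-2.73, 2.73]. Speed limits (rad/s): [1.89, 1.89, 2.39, 2.39, 3.01, 3.01, 3.01].

## Interface

Orientations are given as a rotation vector (axis times angle).
In Python, from rig import robot gives the robot as it stands.
- The arm moves only by the shell command python3 -m pendant 'ROWS'. ROWS is JSON, a list of rows, each an object with "rot": the turn, a rotation vector about the tool's x, y, z in units of 6 degrees (1.0 is 6 degrees), a list of three; "delta_pos": the shift along the tool's x, y, z in units of 40 mm (1.0 is 40 mm), a list of three; "gripper": the opening, from 0 (shut) to 1 (fully open). In form: [{"rot": [wx, wy, wz], "delta_pos": [dx, dy, dz], "gripper": gripper}, ...]. A call has 1 to 5 rows; each row shifts and turns the commanded pose from where the row before left it, along the tool's axes as they then stand; what a row does not reach is not made up. A row lasts 1/10 s, in which the tool goes at most 50 mm and 8.59 degrees, less where a joint would pass 70% of its speed; a pose out of reach is approached as far as the arm can. A call is refused whole if a number of a shift passes 1 or a number of a turn 1, either way. A call with a gripper value outside its range is refused whole. The fingers move at their own pace and stop on an object; the grip force is fixed at half the most. Time passes only in rows, so rows that do not move let the fingers close. It gives the time, the measured TCP pose, the force, the opening and the grip force at its end, in the units of the state.
- robot.state(): the state, without advancing time (a new reading comes with each control period).
- robot.read_camera(name): name is "scene" or "top" or "wrist"; returns a dict with "image" (384x512x3 uint8, red, green, blue), "fov_y" (degrees; the focal length in pixels is half the picture's height over the tangent of half this angle, whatever the lens; pixels are square), "cx", "cy" (the principal point, pixels), "k1" (the pictures are not rectified: a ray, as slopes to the right and down, at radius r is drawn at 1 + k1 r^2 times it, then the intrinsics apply), "R" (3x3) and "t" (3): a world point X has camera coordinates R X + t; the wrist camera has in their place "T_tool_cam" (4x4, takes a point from camera to tool coordinates, whose origin is the TCP and whose axes are the flange's). Camera axes: x right, y down, z forward; pixel columns grow to the right and rows downward; lengths in m; the calibration is good to about 2 mm. A picture is of the moment at which its call begins: read the wrist's pose just before it. There is no depth.
- robot.close_job(): hands the job in; it is judged then, once.
The state is a dict: "clock": time; "qpos": joint angles; "qvel": joint speeds; "joint_torque": joint torques, N m; "tool_pos": TCP position; "tool_rot": TCP orientation; "wrist_force": force on the tool from outside, world axes, zero at the start; "ft_torque": the same for the moment, N m; "finger_gap": finger opening in m; "grip_force": force on a finger pad.
Only numpy, scipy, OpenCV 4.12 (cv2) and the standard library are available. Lean on these libraries where they do the work, as an engineer would, in place of code of your own. Each camera call takes 0.05 s, during which the arm holds its last target. There are 200 camera calls.

## Working session

There is one attempt and no reset: what is moved stays moved. The work goes in short steps, Python scripts to look and compute and a shell command to move; the robot and the scene stay as the last step left them, time stands still between calls to the robot, and variables do not carry over. Pictures are saved under pics/ and viewed, at most 10 in all, crops included, and the job is handed in when it is done.

```bash
mkdir -p pics; ls; python3 - <<'E'
from rig import robot
import cv2,pickle
d={n:robot.read_camera(n) for n in("scene","top")}
pickle.dump(d,open('cams.pkl','wb'))
for n in d:
    cv2.imwrite(f'pics/{n}0.png',d[n]['image'][:,:,::-1])
s=robot.state();print(s['clock'],s['tool_pos'],s['tool_rot'],s['finger_gap'])
for n in d: print({k:v for k,v in d[n].items() if k!='image'})
E
```

```text
pics
0.1 [ 0.23053931 -0.6340121   0.24165591] [-3.09280974e+00 -5.44876950e-01  4.46422715e-04] 0.08584040182396653
{'fov_y': 56.51303236893864, 'cx': 252.61329499815344, 'cy': 193.9037385872364, 'k1': -0.06869621908325924, 'R': array([[-0.69492888, -0.71874468, -0.02190744],
       [-0.36194905,  0.37595605, -0.85302399],
       [ 0.6213427 , -0.58486163, -0.52141167]]), 't': array([0.49198056, 0.15564858, 0.6494086 ])}
{'fov_y': 46.48964405279932, 'cx': 252.5026920286543, 'cy': 196.1677081168393, 'k1': 0.018568735154028505, 'R': array([[ 9.91143704e-03, -9.99950029e-01,  1.30476762e-03],
       [-9.98307507e-01, -9.96991693e-03, -5.72950449e-02],
       [ 5.73051903e-02, -7.34683080e-04, -9.98356437e-01]]), 't': array([0.19495451, 0.52750112, 0.88371212])}
```

View pics/top0.png

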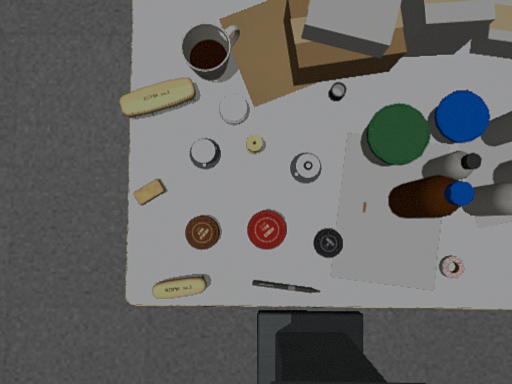

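View pics/scene0.png

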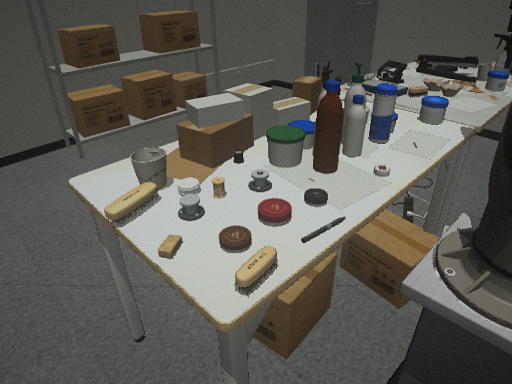

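The top view shows the tins at (202,232) brown, (267,229) red and (328,243) black, which is the smallest. The posts are at (205,152) and (307,167), with the spool at (255,143). I'll zoom in to tell the posts apart.

```bash
cat > h.py <<'E'
import numpy as np,cv2
def K(c):
    f=c['image'].shape[0]/2/np.tan(np.radians(c['fov_y']/2))
    return np.array([[f,0,c['cx']],[0,f,c['cy']],[0,0,1]])
def ray(c,uv,z,R=None,t=None):
    R=c['R'] if R is None else R; t=c['t'] if t is None else t
    p=cv2.undistortPoints(np.array([[uv]],float),K(c),np.array([c['k1'],0,0,0]))[0,0]
    d=R.T@np.array([p[0],p[1],1]); o=-R.T@t
    return o+d*(z-o[2])/d[2]
E
python3 - <<'E'
import pickle,cv2,numpy as np
from h import *
d=pickle.load(open('cams.pkl','rb'));T=d['top'];S=d['scene']
im=T['image'];a=im[125:195,175:345];a=cv2.resize(a,None,fx=4,fy=4,interpolation=2)
b=cv2.resize(S['image'][165:225,165:285],(680,340),interpolation=2)
cv2.imwrite('pics/z.png',np.vstack([a,b])[:,:,::-1])
g=im.max(2)
for x,y in((202,232),(267,229),(328,243)):
    w=im[y-28:y+28,x-28:x+28].astype(int)
    # tins: dark or saturated
    m=((w.max(2)<75)|(w.max(2)-w.min(2)>50)).astype(np.uint8)
    m=cv2.morphologyEx(m,cv2.MORPH_OPEN,np.ones((3,3)))
    cs=cv2.findContours(m,0,1)[0];c=max(cs,key=cv2.contourArea)
    (u,v),r=cv2.minEnclosingCircle(c);e=cv2.fitEllipse(c)
    print((u+x-28,v+y-28),r,e[0][0]+x-28,e[0][1]+y-28,e[1],ray(T,(e[0][0]+x-28,e[0][1]+y-28),.022))
for uv in((204,147),(308,165)):print(ray(T,uv,.04))
print(ray(T,(255,143),.045), [ray(T,p,.3) for p in((460,193),(471,162))])
E
```

```text
(216.57692337036133, 234.34615325927734) 5.869738578796387 215.9770278930664 234.67908477783203 (5.951071262359619, 11.431989669799805) [0.4478702  0.27191312 0.022     ]
(266.5, 229.3333339691162) 19.25352668762207 266.44515228271484 229.34732818603516 (37.335086822509766, 37.71037292480469) [0.45940322 0.17185254 0.022     ]
(328.0, 242.5) 14.705541610717773 327.9252414703369 242.53003692626953 (27.55250358581543, 28.68906593322754) [0.4345884  0.04980382 0.022     ]
[0.61995386 0.29651035 0.04      ]
[0.58643382 0.09194229 0.04      ]
[0.62803152 0.19636265 0.045     ] [array([ 0.51635056, -0.08336315,  0.3       ]), array([ 0.55914477, -0.09902606,  0.3       ])]
```

View pics/z.png

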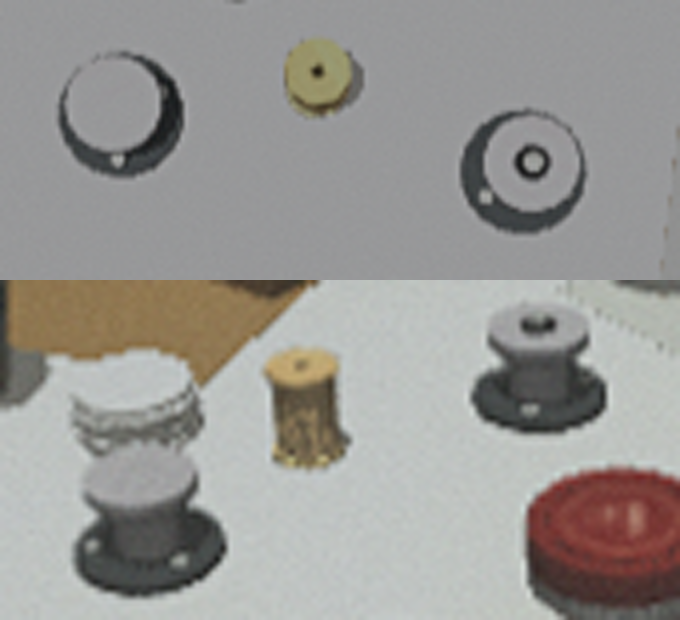

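The z.png zoom shows a smooth head on the left post. The right post, head centre at about (308,165), has a ringed pin, so it is the sensor post at about (0.586, 0.092). The small tin is at about (0.435, 0.050). I'll lift and yaw +70° so the fingers close along x and clear the bottles from above.

```bash
python3 -m pendant '[{"rot":[0,0,-1],"delta_pos":[0,0,-0.9],"gripper":1},{"rot":[0,0,-1],"delta_pos":[0,0,-0.9],"gripper":1},{"rot":[0,0,-1],"delta_pos":[0,0,-0.9],"gripper":1},{"rot":[0,0,-1],"delta_pos":[0,0,-0.9],"gripper":1},{"rot":[0,0,-1],"delta_pos":[0,0,-0.9],"gripper":1}]'
python3 -m pendant '[{"rot":[0,0,-1],"delta_pos":[0,0,0],"gripper":1},{"rot":[0,0,-1],"delta_pos":[0,0,0],"gripper":1},{"rot":[0,0,-1],"delta_pos":[0,0,0],"gripper":1},{"rot":[0,0,-1],"delta_pos":[0,0,0],"gripper":1},{"rot":[0,0,-1],"delta_pos":[0,0,0],"gripper":1}]'
python3 -m pendant '[{"rot":[0,0,-1],"delta_pos":[0,0,0],"gripper":1},{"rot":[0,0,-0.67],"delta_pos":[0,0,0],"gripper":1}]'
```

```text
clock: 0.6
tool_pos: [0.2305, -0.634, 0.4235]
tool_rot: [-2.844, -1.333, 0.0]
wrist_force: [0.7, -0.9, 0.3]
finger_gap: 0.0855
grip_force: 0.0
clock: 1.1
tool_pos: [0.2306, -0.6342, 0.4219]
tool_rot: [-2.402, -2.024, -0.0]
wrist_force: [1.1, -0.2, -0.2]
finger_gap: 0.0856
grip_force: 0.0
clock: 1.3
tool_pos: [0.2306, -0.6342, 0.4218]
tool_rot: [-2.216, -2.226, -0.001]
wrist_force: [0.5, -0.1, -0.1]
finger_gap: 0.0855
grip_force: 0.0
```

```bash
for i in 1 2; do :; done
python3 -m pendant '[{"rot":[0,0,0],"delta_pos":[0.9,0.48,0],"gripper":1},{"rot":[0,0,0],"delta_pos":[0.9,0.48,0],"gripper":1},{"rot":[0,0,0],"delta_pos":[0.9,0.48,0],"gripper":1},{"rot":[0,0,0],"delta_pos":[0.9,0.48,0],"gripper":1},{"rot":[0,0,0],"delta_pos":[0.9,0.48,0],"gripper":1}]'
python3 -m pendant '[{"rot":[0,0,0],"delta_pos":[0.9,0.48,0],"gripper":1},{"rot":[0,0,0],"delta_pos":[0.9,0.48,0],"gripper":1},{"rot":[0,0,0],"delta_pos":[0.9,0.48,0],"gripper":1},{"rot":[0,0,0],"delta_pos":[0.9,0.48,0],"gripper":1},{"rot":[0,0,0],"delta_pos":[0.9,0.48,0],"gripper":1}]'
python3 -m pendant '[{"rot":[0,0,0],"delta_pos":[0.9,0.48,0],"gripper":1},{"rot":[0,0,0],"delta_pos":[0.9,0.48,0],"gripper":1},{"rot":[0,0,0],"delta_pos":[0.9,-0.09,0],"gripper":1},{"rot":[0,0,0],"delta_pos":[0.9,-0.09,0],"gripper":1},{"rot":[0,0,0],"delta_pos":[0.9,-0.09,0],"gripper":1}]'
python3 -m pendant '[{"rot":[0,0,0],"delta_pos":[0.9,-0.09,0],"gripper":1},{"rot":[0,0,0],"delta_pos":[0.9,-0.09,0],"gripper":1},{"rot":[0,0,0],"delta_pos":[0.9,-0.09,0],"gripper":1},{"rot":[0,0,0],"delta_pos":[0.9,-0.09,0],"gripper":1},{"rot":[0,0,0],"delta_pos":[0,0,0],"gripper":1}]'
```

```text
clock: 1.8
tool_pos: [0.3271, -0.4527, 0.422]
tool_rot: [-2.221, -2.221, 0.0]
wrist_force: [0.9, -0.3, 0.4]
finger_gap: 0.0855
grip_force: 0.0
clock: 2.3
tool_pos: [0.423, -0.2727, 0.4222]
tool_rot: [-2.222, -2.221, 0.0]
wrist_force: [1.1, 0.2, 1.0]
finger_gap: 0.0853
grip_force: 0.0
clock: 2.8
tool_pos: [0.4499, -0.0928, 0.422]
tool_rot: [-2.221, -2.221, 0.0]
wrist_force: [0.5, 0.7, 0.8]
finger_gap: 0.0856
grip_force: 0.0
clock: 3.3
tool_pos: [0.435, 0.0541, 0.4226]
tool_rot: [2.215, 2.228, 0.001]
wrist_force: [0.6, 0.1, -0.0]
finger_gap: 0.0857
grip_force: 0.0
```

```bash

python3 -m pendant '[{"rot":[0,0,0],"delta_pos":[0,0,0.9],"gripper":1},{"rot":[0,0,0],"delta_pos":[0,0,0.9],"gripper":1},{"rot":[0,0,0],"delta_pos":[0,0,0.9],"gripper":1},{"rot":[0,0,0],"delta_pos":[0,0,0.9],"gripper":1},{"rot":[0,0,0],"delta_pos":[0,0,0.9],"gripper":1}]'
python3 -m pendant '[{"rot":[0,0,0],"delta_pos":[0,0,0.9],"gripper":1},{"rot":[0,0,0],"delta_pos":[0,0,0.4],"gripper":1},{"rot":[0,0,0],"delta_pos":[0,0,0],"gripper":1}]'
cat >> h.py <<'E'
from scipy.spatial.transform import Rotation as Ro
def wrist(robot,name):
    s=robot.state();c=robot.read_camera('wrist')
    T=np.eye(4);T[:3,:3]=Ro.from_rotvec(s['tool_rot']).as_matrix();T[:3,3]=s['tool_pos']
    M=np.linalg.inv(T@c['T_tool_cam']);c['R']=M[:3,:3];c['t']=M[:3,3]
    cv2.imwrite(f'pics/{name}.png',c['image'][:,:,::-1])
    return s,c
E
python3 - <<'E'
from rig import robot
from h import *
import pickle
s,c=wrist(robot,'w1');pickle.dump(c,open('w1.pkl','wb'));print(s['tool_pos'],s['tool_rot'],s['qpos'])
E
```

```text
clock: 3.8
tool_pos: [0.4356, 0.0492, 0.2409]
tool_rot: [2.222, 2.221, 0.0]
wrist_force: [0.4, -0.7, -0.7]
finger_gap: 0.0856
grip_force: 0.0
clock: 4.1
tool_pos: [0.4345, 0.0492, 0.1883]
tool_rot: [-2.219, -2.219, 0.004]
wrist_force: [-0.7, 0.3, 0.5]
finger_gap: 0.0855
grip_force: 0.0
[0.43446699 0.04922164 0.18829804] [-2.218994   -2.21923867  0.00421281] [ 0.44667623  0.16664861 -0.75770388  2.13332199  0.1444075   0.89572015
 -0.39503204]
```

View pics/w1.png

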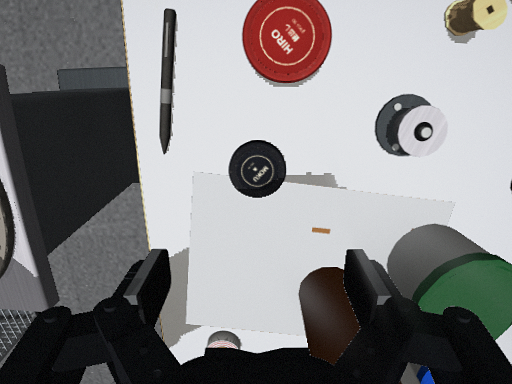

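The wrist view shows the black tin at about (257,169) and the pin at about (425,131) on the post head centred at about (421,131).

```bash
python3 - <<'E'
import pickle
from h import *
c=pickle.load(open('w1.pkl','rb'));im=c['image'].astype(int);T=pickle.load(open('cams.pkl','rb'))['top']
def fit(m,x,y,h):
    m=m.astype(np.uint8);k=np.zeros_like(m);k[y-h:y+h,x-h:x+h]=1;m=cv2.morphologyEx(m*k,cv2.MORPH_CLOSE,np.ones((5,5)))
    q=max(cv2.findContours(m,0,1)[0],key=cv2.contourArea);return cv2.fitEllipse(cv2.convexHull(q))
e=fit(im.max(2)<90,257,169,40);print(e,ray(c,e[0],.022),ray(c,e[0],.011))
g=fit((im.max(2)>120),421,131,27);print('head',g)
w=im[120:142,414:437].max(2);m=(w<70).astype(np.uint8)
q=max(cv2.findContours(m,0,1)[0],key=cv2.contourArea);r=cv2.fitEllipse(q);r0=(r[0][0]+414,r[0][1]+120);print('ring',r0,r[1],ray(c,r0,.04))
w=T['image'][155:176,298:319].max(2);m=(w<70).astype(np.uint8)
n,l,st,ce=cv2.connectedComponentsWithStats(m);print([(st[i][4],ce[i]+[298,155]) for i in range(1,n)])
E
```

```text
((257.1847839355469, 168.60140991210938), (56.99571990966797, 57.508182525634766), 20.55154037475586) [0.43446379 0.04977713 0.022     ] [0.43442881 0.04667708 0.011     ]
head ((426.1985778808594, 136.201416015625), (58.97862243652344, 75.8524398803711), 43.298484802246094)
ring (423.00475120544434, 131.31147480010986) (15.796051979064941, 17.83678436279297) [0.58675102 0.09088798 0.04      ]
[(np.int32(3), array([298.33333333, 155.33333333])), (np.int32(30), array([307.56666667, 165.56666667])), (np.int32(4), array([317.25, 174.75])), (np.int32(2), array([298.5, 175. ]))]
```

Both estimates agree: tin at (0.4345, 0.0498), pin at (0.586, 0.092). Descending.

```bash

python3 -m pendant '[{"rot":[0,0,0],"delta_pos":[0,0,0.9],"gripper":1},{"rot":[0,0,0],"delta_pos":[0,0,0.9],"gripper":1},{"rot":[0,0,0],"delta_pos":[0,0,0.9],"gripper":1},{"rot":[0,0,0],"delta_pos":[0,0,0.7],"gripper":1},{"rot":[0,0,0],"delta_pos":[0,0,0.3],"gripper":1}]'
python3 -m pendant '[{"rot":[0,0,0],"delta_pos":[0,0,0.3],"gripper":1},{"rot":[0,0,0],"delta_pos":[0,0,0.2],"gripper":1},{"rot":[0,0,0],"delta_pos":[0,0,0],"gripper":1}]'
```

```text
clock: 4.65
tool_pos: [0.4358, 0.0494, 0.0414]
tool_rot: [-2.221, -2.221, 0.001]
wrist_force: [1.1, 1.0, 1.2]
finger_gap: 0.0854
grip_force: 0.0
clock: 4.95
tool_pos: [0.4362, 0.0497, 0.0224]
tool_rot: [2.221, 2.221, 0.0]
wrist_force: [-0.4, -0.1, 0.7]
finger_gap: 0.0851
grip_force: 0.0
```

```bash

python3 -m pendant '[{"rot":[0,0,0],"delta_pos":[0,0,0.25],"gripper":1},{"rot":[0,0,0],"delta_pos":[0,0,0],"gripper":1}]'
python3 -m pendant '[{"rot":[0,0,0],"delta_pos":[0,0,0],"gripper":0},{"rot":[0,0,0],"delta_pos":[0,0,0],"gripper":0},{"rot":[0,0,0],"delta_pos":[0,0,0],"gripper":0},{"rot":[0,0,0],"delta_pos":[0,0,0],"gripper":0},{"rot":[0,0,0],"delta_pos":[0,0,0],"gripper":0}]'
```

```text
clock: 5.15
tool_pos: [0.4358, 0.0495, 0.012]
tool_rot: [2.222, 2.221, -0.0]
wrist_force: [-0.8, 0.6, 0.3]
finger_gap: 0.0855
grip_force: 0.0
clock: 5.65
tool_pos: [0.436, 0.0497, 0.0131]
tool_rot: [2.221, 2.221, 0.0]
wrist_force: [-6.0, -0.7, 19.3]
finger_gap: 0.0557
grip_force: 59.5
```

Gripped. Lift to about z = 0.10 and look.

```bash

python3 -m pendant '[{"rot":[0,0,0],"delta_pos":[0,0,-0.2],"gripper":0},{"rot":[0,0,0],"delta_pos":[0,0,-0.5],"gripper":0},{"rot":[0,0,0],"delta_pos":[0,0,-0.7],"gripper":0},{"rot":[0,0,0],"delta_pos":[0,0,-0.8],"gripper":0},{"rot":[0,0,0],"delta_pos":[0,0,0],"gripper":0}]'
python3 - <<'E'
from rig import robot
from h import *
import pickle
s,c=wrist(robot,'w2');pickle.dump(c,open('w2.pkl','wb'));print(s['tool_pos'],s['tool_rot'],s['wrist_force'])
S=robot.read_camera('scene')['image'];cv2.imwrite('pics/s2.png',np.hstack([cv2.resize(S[120:260,210:350],(480,480),interpolation=2)])[:,:,::-1])
E
```

```text
clock: 6.15
tool_pos: [0.4377, 0.05, 0.1038]
tool_rot: [2.219, 2.219, 0.006]
wrist_force: [0.2, -0.0, -2.3]
finger_gap: 0.0557
grip_force: 64.1
[0.43769237 0.04999281 0.10376921] [2.21906288 2.21855227 0.00580014] [ 0.18874018 -0.00636424 -2.30746712]
```

View pics/w2.png

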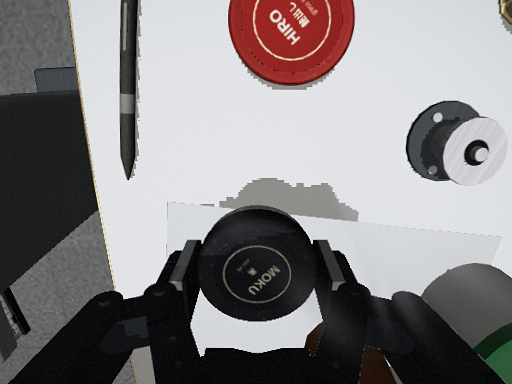

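View pics/s2.png

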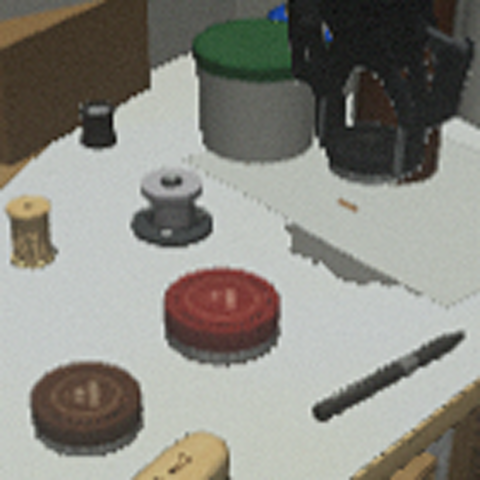

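Views: the wrist shows the tin level and centred in the pads at about (258,263), with the post head at about (475,151). The scene crop shows it held upright off the bench. Remeasuring both.

```bash
python3 - <<'E'
import pickle
from h import *
c=pickle.load(open('w2.pkl','rb'));im=c['image'].astype(int).max(2)
print('tin',ray(c,(257.5,263.5),.1127))
w=im[135:172,462:495];m=(w<70).astype(np.uint8)
q=max(cv2.findContours(m,0,1)[0],key=cv2.contourArea);r=cv2.fitEllipse(q);r0=(r[0][0]+462,r[0][1]+135);print(r0,r[1],ray(c,r0,.04))
m=(im>110).astype(np.uint8);k=cv2.inRange(c['image'],(120,100,120),(210,200,210))
print('head est',ray(c,(475,151),.04))
E
```

```text
tin [0.43828408 0.0549167  0.1127    ]
(475.3404941558838, 152.17755317687988) (20.662235260009766, 24.9769229888916) [0.58511946 0.09106038 0.04      ]
head est [0.58468565 0.09186257 0.04      ]
```

```bash

python3 -m pendant '[{"rot":[0,0,0],"delta_pos":[0.1,0.4,0],"gripper":0},{"rot":[0,0,0],"delta_pos":[0.2,0.8,0],"gripper":0},{"rot":[0,0,0],"delta_pos":[0.2,0.8,0],"gripper":0},{"rot":[0,0,0],"delta_pos":[0.2,0.8,0],"gripper":0},{"rot":[0,0,0],"delta_pos":[0.2,0.6,0],"gripper":0}]'
python3 -m pendant '[{"rot":[0,0,0],"delta_pos":[0.09,0.3,0],"gripper":0},{"rot":[0,0,0],"delta_pos":[0,0,0.3],"gripper":0},{"rot":[0,0,0],"delta_pos":[0,0,0.3],"gripper":0},{"rot":[0,0,0],"delta_pos":[0,0,0],"gripper":0},{"rot":[0,0,0],"delta_pos":[0,0,0],"gripper":0}]'
python3 - <<'E'
from rig import robot
from h import *
import pickle
s,c=wrist(robot,'w3')
S=robot.read_camera('scene');T=robot.read_camera('top');pickle.dump((s,c,S,T),open('w3.pkl','wb'));print(s['tool_pos'],s['tool_rot'],s['wrist_force'])
a=cv2.resize(S['image'][130:220,220:300],(533,600),interpolation=2)
cv2.imwrite('pics/s3.png',a[:,:,::-1])
E
```

```text
clock: 6.75
tool_pos: [0.5729, 0.0859, 0.0988]
tool_rot: [-2.221, -2.22, 0.002]
wrist_force: [-0.3, -0.4, -0.8]
finger_gap: 0.0556
grip_force: 64.1
clock: 7.25
tool_pos: [0.5827, 0.0889, 0.0758]
tool_rot: [-2.221, -2.221, 0.002]
wrist_force: [-0.5, 0.7, -1.2]
finger_gap: 0.0558
grip_force: 64.1
[0.58274734 0.08885639 0.07578334] [-2.22083379e+00 -2.22107963e+00  2.09697381e-03] [-0.52146985  0.65108183 -1.23514724]
```

View pics/s3.png

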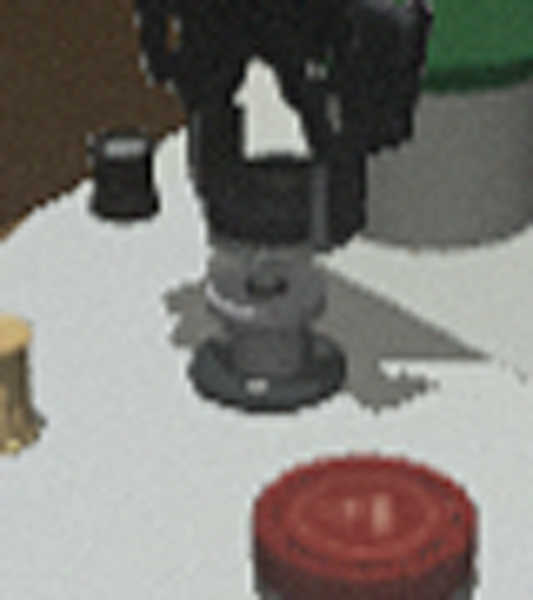

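The scene crop shows the tin over the head, its centre column about 265 against the pin's about 266, and upright. Nudging +3 mm in x and lowering gently.

```bash

python3 -m pendant '[{"rot":[0,0,0],"delta_pos":[0.02,0.07,0.1],"gripper":0},{"rot":[0,0,0],"delta_pos":[0,0,0.13],"gripper":0},{"rot":[0,0,0],"delta_pos":[0,0,0.13],"gripper":0},{"rot":[0,0,0],"delta_pos":[0,0,0],"gripper":0},{"rot":[0,0,0],"delta_pos":[0,0,0],"gripper":0}]'
python3 -m pendant '[{"rot":[0,0,0],"delta_pos":[0,0,0.06],"gripper":0},{"rot":[0,0,0],"delta_pos":[0,0,0.06],"gripper":0},{"rot":[0,0,0],"delta_pos":[0,0,0.04],"gripper":0},{"rot":[0,0,0],"delta_pos":[0,0,0],"gripper":0},{"rot":[0,0,0],"delta_pos":[0,0,0],"gripper":0}]'
```

```text
clock: 7.9
tool_pos: [0.5865, 0.0902, 0.0617]
tool_rot: [-2.221, -2.221, 0.0]
wrist_force: [-0.1, 0.1, -0.5]
finger_gap: 0.0559
grip_force: 64.1
clock: 8.4
tool_pos: [0.5866, 0.0901, 0.0555]
tool_rot: [-2.221, -2.222, 0.0]
wrist_force: [1.0, 0.5, -0.6]
finger_gap: 0.0557
grip_force: 64.1
```

```bash

python3 -m pendant '[{"rot":[0,0,0],"delta_pos":[0,0,0.04],"gripper":0},{"rot":[0,0,0],"delta_pos":[0,0,0],"gripper":0}]'
python3 -m pendant '[{"rot":[0,0,0],"delta_pos":[0,0,0.03],"gripper":0},{"rot":[0,0,0],"delta_pos":[0,0,0],"gripper":0}]'
```

```text
clock: 8.6
tool_pos: [0.5866, 0.0901, 0.0538]
tool_rot: [-2.221, -2.221, 0.0]
wrist_force: [0.2, 0.3, -0.7]
finger_gap: 0.0561
grip_force: 64.1
clock: 8.8
tool_pos: [0.5867, 0.0901, 0.0533]
tool_rot: [2.221, 2.221, 0.0]
wrist_force: [-4.9, -1.7, 9.4]
finger_gap: 0.0553
grip_force: 65.4
```

Contact with the head (9 N). Open gradually, then retreat.

```bash

python3 -m pendant '[{"rot":[0,0,0],"delta_pos":[0,0,0],"gripper":0.68},{"rot":[0,0,0],"delta_pos":[0,0,0],"gripper":0.75},{"rot":[0,0,0],"delta_pos":[0,0,0],"gripper":0.85},{"rot":[0,0,0],"delta_pos":[0,0,0],"gripper":1},{"rot":[0,0,0],"delta_pos":[0,0,0],"gripper":1}]'
python3 -m pendant '[{"rot":[0,0,0],"delta_pos":[0,0,0],"gripper":1},{"rot":[0,0,0],"delta_pos":[0,0,-0.2],"gripper":1},{"rot":[0,0,0],"delta_pos":[0,0,-0.4],"gripper":1},{"rot":[0,0,0],"delta_pos":[0,0,-0.8],"gripper":1},{"rot":[0,0,0],"delta_pos":[0,0,-0.8],"gripper":1}]'
python3 -m pendant '[{"rot":[0,0,0],"delta_pos":[0,0,-0.8],"gripper":1},{"rot":[0,0,0],"delta_pos":[0,0,0],"gripper":1},{"rot":[0,0,0],"delta_pos":[0,0,0],"gripper":1}]'
python3 - <<'E'
from rig import robot
from h import *
s,c=wrist(robot,'w4')
S=robot.read_camera('scene')
a=cv2.resize(S['image'][130:220,220:300],(341,384),interpolation=2)
cv2.imwrite('pics/end.png',np.hstack([c['image'][:,100:],a])[:,:,::-1])
im=c['image'].astype(int);m=(im.max(2)<90).astype(np.uint8);m=cv2.morphologyEx(m,cv2.MORPH_CLOSE,np.ones((5,5)))
for q in cv2.findContours(m,0,1)[0]:
    if 1500<cv2.contourArea(q)<20000:
        e=cv2.fitEllipse(cv2.convexHull(q));print(e,ray(c,e[0],.062))
print(s['tool_pos'])
E
```

```text
clock: 9.3
tool_pos: [0.5866, 0.0901, 0.0527]
tool_rot: [-2.221, -2.221, -0.0]
wrist_force: [0.2, -0.9, -0.7]
finger_gap: 0.0857
grip_force: 0.0
clock: 9.8
tool_pos: [0.5865, 0.0903, 0.1428]
tool_rot: [-2.221, -2.222, -0.0]
wrist_force: [0.6, -0.5, -0.4]
finger_gap: 0.0854
grip_force: 0.0
clock: 10.1
tool_pos: [0.5871, 0.0901, 0.1745]
tool_rot: [2.22, 2.22, 0.003]
wrist_force: [0.3, -0.0, -1.3]
finger_gap: 0.0853
grip_force: 0.0
((255.11599731445312, 178.3399200439453), (70.64458465576172, 85.48756408691406), 177.34112548828125) [0.58632116 0.0974446  0.062     ]
[0.58710551 0.09007924 0.17448691]
```

View pics/end.png

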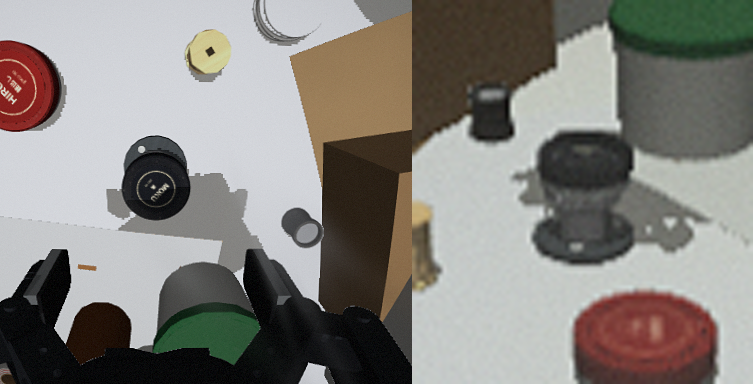

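The tin sits level on the head. The lid centre is at about (256,186) in the wrist image, with the foot disc showing above it. One number check before handing in.

```bash
python3 - <<'E'
from rig import robot
from h import *
s,c=wrist(robot,'w5');im=c['image'].astype(int)
m=(im.max(2)<50).astype(np.uint8);m[:,:215]=0;m[:,300:]=0;m[:140]=0;m[230:]=0
q=max(cv2.findContours(m,0,1)[0],key=cv2.contourArea);e=cv2.fitEllipse(cv2.convexHull(q));print(e,ray(c,e[0],.062),ray(c,e[0],.068),ray(c,(256,186),.062))
E
```

```text
((257.931884765625, 184.59735107421875), (68.5570068359375, 72.57184600830078), 25.337318420410156) [0.58753113 0.0924174  0.062     ] [0.58751221 0.09445036 0.068     ] [0.58594217 0.0912007  0.062     ]
```

The tin's centre is about (0.587, 0.092) and the post's (0.586, 0.092), so they agree.

```bash
python3 -c "
from rig import robot
print(robot.close_job())"
```

```text
the job is handed in; nothing more can be done
None
```

The smallest (black) tin is on the sensor post, upright and within about 2 mm of its centre by the wrist camera; I lowered it until it met the head, and handed the job in at about 10 s, but I could not read the pin's travel and the hand-in returned no verdict.

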